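Lock the blue duplicating flask with the slotted screwdriver

ROBOT

A 7-joint arm with a two-finger parallel gripper is mounted at the origin on the work surface. World frame = base frame: x ahead of the robot, y to its left, z up, the work surface at z = 0. Lengths are in m, angles in rad, forces in N, time in s.
With the tool pointing down it reaches from about 0.425 to 0.925 m from the base axis. Payload 6.8 kg.
Tool frame: the origin (TCP) lies between the finger pads; the fingertips stand 14 mm ahead of it and the grasp point (between the pads) lies 5 mm behind it; z points along the fingers, y is the line along which they close (so a half turn about z gives the same grasp; the last joint's range is limited). The gripper opens to 85 mm and grips with 20 to 120 N. Pads are 22 mm wide; open, the fingers measure 114 mm over their backs; the gripper's body (76 mm by 85 mm) begins 54 mm behind the grasp point. The pads swing forward as they close: fully open they stand 13 mm farther back than shut.
Start: joints at [-0.108, 0.477, 0.022, 1.555, -0.011, 1.109, -0.083], TCP at [0.675, 0, 0.245] pointing down, gripper open.
Joint ranges: [-2.96, 2.96], [-0.34, 2.1], [-1.41, 1.46], [0.24, 2.44], [-1.37, 4.51], [0.17, 1.92], [-2.96, 2.96]. Speed limits (rad/s): [2.39, 2.39, 3.14, 3.14, 3.14, 3.14, 3.14].

INTERFACE

Orientations are given as a rotation vector (axis times angle).
In Python, from bench import r, imaging gives the robot as it stands.
- The arm moves only by the tool apply_moves, never from a script. Its argument "moves" is a list of rows, each a list of 2 entries, a list of its own where there are three numbers: the shift along the tool's x, y, z in cm, then the turn about the tool's z in rad. In form: [[[tx, ty, tz], roll], ...]. A call has 1 to 10 rows; each row is the pose to reach, as a shift and turn from the pose commanded when the call began, along the tool's axes at that moment; what a row does not reach only later rows make up. A row lasts 1/12 s, in which the tool goes at most 41.7 mm and 7.16 degrees, less where a joint would pass 70% of its speed; a pose out of reach is approached as far as the arm can. A call with a gripper value outside its range is refused whole. "claw" is the opening, from 0 (shut) to 1 (fully open), set as the call begins (left out, the last holds). The fingers move at their own pace and stop on an object; "grip_force" is the grip in N (left out, the last holds). Time passes only in rows, so rows that repeat a pose let the fingers close. It gives the time, the measured TCP pose, the force and the opening at its end, in the units of the state.
- r.get_obs(): the state, without advancing time (a new reading comes with each control period).
- imaging.grab_frame(name): name is "scene" or "side" or "wrist"; returns a dict with "frame" (480x640x3 uint8, blue, green, red), "intrinsics" (3x3 intrinsics, pixels), "k1" (the pictures are not rectified: a ray, as slopes to the right and down, at radius r is drawn at 1 + k1 r^2 times it, then the intrinsics apply), "T" (4x4, takes a point from camera to world coordinates). Camera axes: x right, y up, looking along -z (the intrinsics and any distortion apply to the point x, -y, -z); pixel columns grow to the right and rows downward; lengths in m; the calibration is good to about 2 mm. A picture is of the moment at which its call begins. There is no depth.
- r.hand_in(): hands the job in, once; it reports no verdict.
The state is a dict: "clock": time; "joints": joint angles; "qvel": joint speeds; "tau": joint torques, N m; "tcp_pos": TCP position; "orientation": TCP orientation; "contact_force": force on the tool from outside, world axes, zero at the start; "moment": the same for the moment, N m; "grip_width": finger opening in m.
Only numpy, scipy, OpenCV 4.12 (cv2) and the standard library are available. Lean on these libraries where they do the work, as an engineer would, in place of code of your own. Each camera call takes 0.05 s, during which the arm holds its last target. There are 200 camera calls.

TASK

Take the blue-handled flat screwdriver from the tool stand, let its blade drop into the slot of the brass lock on the blue-lidded flask and turn the lock clockwise (seen from above) until it stops. Then put the screwdriver back, standing upright in the hole it came from. Leave the lock of the plain steel flask as it is.

Things in the scene. Friction and masses are not known exactly. Their poses are not given: they have to be found in the camera images.
- driver: Flat screwdriver, upright in a hole (34 mm square) of a fixed stand, plate top 85 mm up. Origin: middle of the blade's lower edge, 15 mm above the bench in the stand; z up, x along the blade's width. Blade 24 (x) x 4 mm, shank 10 mm, black 50 mm flange (rests on the plate) z 70-76 mm, blue flat handle 34 (x) x 20 mm (y), z 76-146 mm. 140 g. Red nut driver 110 mm away is as tall.
- slot (a point): Middle of the brass lock's top, on its axis, 70 mm above the bench, on the blue lid (top 56 mm up) of a fixed round flask 112 mm wide. x along the slot, z up; turns with the lock. Head 44 mm wide; slot right across it, 10 mm deep, 9 mm wide, bevelled to 18 mm at the top. The blade fits either way round, with about 12 degrees of play each way before it drives the lock.
- lock (a joint): Angle of the brass lock, rad, growing clockwise seen from above; starts open at 0 to 0.3, hard stop (locked) at 1.2. Friction 0.1 N m; stays where left. White mark on the lid: slot direction at 0; red mark: at the stop.
- steel_lock (a joint): Angle of the like lock on the all-steel flask (same size, fixed), rad, same sense; already locked at 1.1 to 1.2, not to be turned.
Not all that is in view belongs to the job. Leave any orange, pink or purple look-alike of the part that bears steel_lock alone.

How it is judged:
By the outcome, as a careful person would: the job done as asked, in the order asked, and still so for the second after the job is handed in, with the robot touching nothing.
It also fails if it takes over 56 s, if anything falls off the work surface, if the arm or the gripper's body presses on something with over 40 N, if the wrist force passes 120 N, or if a joint passes its speed limit or range.

## Working session

There is one attempt and no reset: what is moved stays moved. The work goes in short steps, Python scripts to look and compute and a tool call to move; the robot and the scene stay as the last step left them, time stands still between calls to the robot, and variables do not carry over. Pictures are saved under pics/ and viewed, on a budget of 10 in all, crops included, one or two more only if the job needs it, and the job is handed in when it is done.

Besides the shell and the picture viewer there is one more tool, called after "Emit:" by a JSON object that holds its "name" and its "arguments". apply_moves: Moves the arm, as the interface text tells. Its arguments: {"type":"object","properties":{"moves":{"type":"array","items":{"type":"array"}},"claw":{"type":"number"},"grip_force":{"type":"number"}},"required":["moves"]}

```bash
mkdir -p pics; ls
cat > h.py <<'E'
import numpy as np, cv2, pickle
from bench import r, imaging
def grab(n,tag):
    d=imaging.grab_frame(n); pickle.dump(d,open(f'pics/{tag}.pkl','wb')); cv2.imwrite(f'pics/{tag}.png',d['frame']); return d
def load(tag): return pickle.load(open(f'pics/{tag}.pkl','rb'))
def ray(d,u,v):
    K=np.array(d['intrinsics']);T=np.array(d['T'])
    p=cv2.undistortPoints(np.array([[[u,v]]],float),K,np.array([d['k1'],0,0,0.]))[0,0]
    return T[:3,3],T[:3,:3]@np.array([p[0],-p[1],-1])
def onz(d,u,v,z):
    o,w=ray(d,u,v); return o+w*(z-o[2])/w[2]
def tri(obs):
    A=np.zeros((3,3));b=np.zeros(3);L=[]
    for d,u,v in obs:
        o,w=ray(d,u,v);w=w/np.linalg.norm(w);P=np.eye(3)-np.outer(w,w);A+=P;b+=P@o;L.append((P,o))
    x=np.linalg.solve(A,b);return x,[np.linalg.norm(P@(x-o)) for P,o in L]
def proj(d,X):
    K=np.array(d['intrinsics']);T=np.array(d['T']);c=T[:3,:3].T@(np.array(X)-T[:3,3])
    p=np.array([c[0],-c[1]])/-c[2];p=p*(1+d['k1']*(p@p));return K[:2,:2]@p+K[:2,2]
def crop(tag,u,v,w,h,s,out):
    f=load(tag)['frame'];c=f[max(0,v-h//2):v+h//2,max(0,u-w//2):u+w//2]
    cv2.imwrite(f'pics/{out}.png',cv2.resize(c,None,fx=s,fy=s,interpolation=cv2.INTER_CUBIC))
E
python3 - <<'E'
from h import *
for n in('scene','side','wrist'):
    d=grab(n,n+'0');print(n,np.round(d['T'],3).tolist(),np.round(d['intrinsics'],1).tolist(),d['k1'])
a,b,c=[load(n+'0')['frame'] for n in('scene','side','wrist')]
print(r.get_obs())
E
```

```text
pics
scene [[0.675, -0.585, 0.449, 0.979], [0.737, 0.539, -0.407, -0.514], [-0.004, 0.606, 0.795, 0.921], [0.0, 0.0, 0.0, 1.0]] [[610.5, 0.0, 302.4], [0.0, 610.5, 244.2], [0.0, 0.0, 1.0]] -0.01615029860110096
side [[0.868, 0.299, -0.396, 0.111], [-0.496, 0.529, -0.689, -0.741], [0.003, 0.794, 0.608, 0.697], [0.0, 0.0, 0.0, 1.0]] [[525.5, 0.0, 321.4], [0.0, 525.5, 243.6], [0.0, 0.0, 1.0]] 0.03265109501140205
wrist [[1.0, -0.001, 0.002, 0.673], [0.0, 0.953, 0.304, 0.078], [-0.002, -0.304, 0.953, 0.373], [0.0, 0.0, 0.0, 1.0]] [[405.9, 0.0, 315.8], [0.0, 405.9, 240.9], [0.0, 0.0, 1.0]] 0.019068960447018692
{'clock': 0.15, 'joints': array([-0.10808937,  0.47763625,  0.02233415,  1.55619406, -0.01151869,
        1.10932724, -0.08307569]), 'qvel': array([-0.00071841, -0.00238566,  0.00165316, -0.00384312,  0.00042262,
        0.0008482 , -0.0002318 ]), 'tau': array([ 1.55385478e-03, -5.96924365e+01,  1.60940632e+00, -2.81490952e+01,
        1.26662746e-02,  6.56643446e-03,  5.58682734e-05]), 'tcp_pos': array([6.74564742e-01, 1.42235109e-06, 2.44544144e-01]), 'orientation': array([-2.22072465e+00, -2.22080137e+00,  1.68121058e-03]), 'contact_force': array([ 0.24037248,  0.12739479, -0.14979647]), 'moment': array([-0.01885616, -0.0403799 ,  0.04214909]), 'grip_width': 0.08568416297297203}
```

View pics/scene0.png

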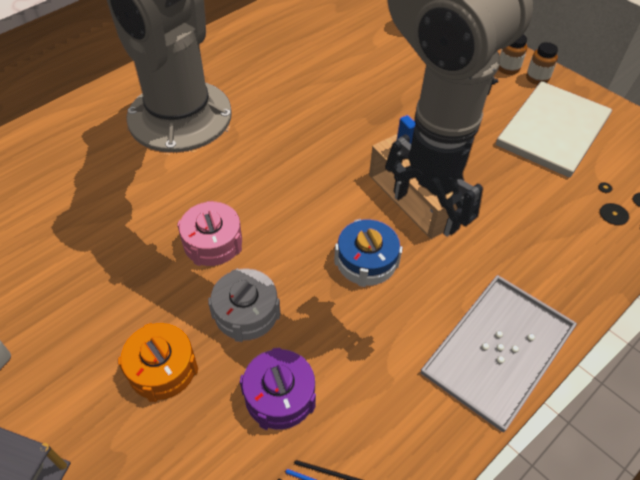

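View pics/side0.png

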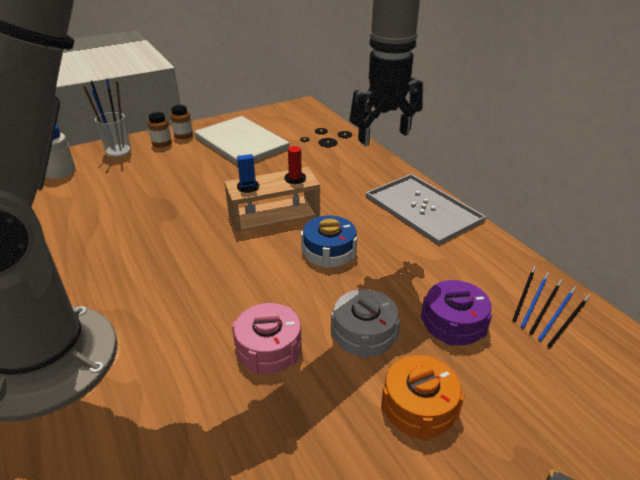

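The scene picture shows the blue-lidded flask with its brass lock at (369,245), the plain steel flask at (245,300), and pink, orange and purple look-alikes at (211,230), (158,358) and (279,385). In the side picture the blue driver is at (247,172), the red nut driver at (294,163) and the blue flask at (329,238). The driver is hidden by the arm in the scene view.

Run:
```python
from h import *
a=load('scene0')['frame'][205:295,325:415];b=load('side0')['frame'][140:270,220:370]
w=cv2.resize(load('wrist0')['frame'],(400,300))
A=cv2.resize(a,(300,300),interpolation=2);B=cv2.resize(b,(346,300),interpolation=2)
o=np.zeros((600,800,3),np.uint8);o[:300,:400]=w;o[:300,400:700]=A;o[300:,:346]=B
c=load('side0')['frame'][205:270,290:370];o[300:,400:769]=cv2.resize(c,(369,300),interpolation=2)
cv2.imwrite('pics/c1.png',o)
```

```text
(no output)
```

View pics/c1.png

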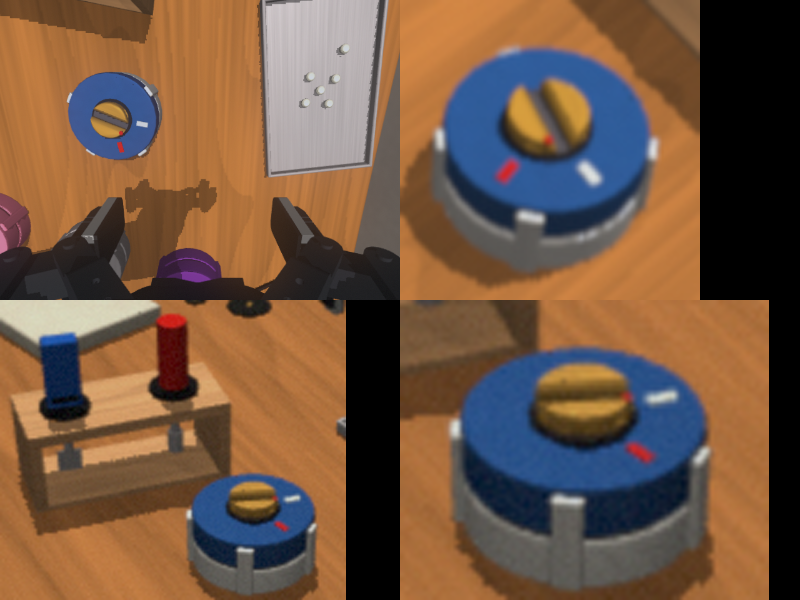

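The wrist view shows the blue flask's lock at about (176,190) in wrist pixels. Its slot lies a little clockwise of the white mark, with the red mark further clockwise. The stand is only partly in view, at the top left.

Run:
```python
from h import *
s,w,d=[load(n+'0') for n in('scene','wrist','side')]
print('lock',tri([(s,369,240),(w,176,190),(d,330,225)]))
print([onz(q,u,v,.07).round(4) for q,u,v in[(s,369,240),(w,176,190),(d,330,225)]])
# side: driver top (centre), flange
S=lambda x,y:(220+x*150/346,140+(y-300)*130/300)
print('top',onz(d,*S(59,338),.161),'flange',onz(d,*S(64,404),.091),'redtop',onz(d,*S(172,320),.161),onz(d,*S(173,385),.091))
print(onz(d,*S(13,396),.085),onz(d,*S(32,438),.085),onz(d,*S(231,402),.085),onz(d,*S(207,362),.085))
R=w['T'][:3,:3]
```

```text
lock (array([0.56751216, 0.0192846 , 0.0655865 ]), [np.float64(0.0026651398869512203), np.float64(0.0024998511526536414), np.float64(0.0016096872161492943)])
[array([0.5714, 0.0137, 0.07  ]), array([0.5669, 0.0215, 0.07  ]), array([0.5662, 0.0158, 0.07  ])]
top [0.4712825  0.21266971 0.161     ] flange [0.46967806 0.2119293  0.091     ] redtop [0.57909562 0.19332844 0.161     ] [0.57755903 0.19253152 0.091     ]
[0.43580245 0.25968408 0.085     ] [0.42298284 0.17976219 0.085     ] [0.61632665 0.14502439 0.085     ] [0.63402839 0.22591104 0.085     ]
```

Emit:
{"name": "apply_moves", "arguments": {"moves": [[[4,-4,-1],0],[[8,-8,-2],0],[[12,-12,-2.5],0],[[16,-16,-2.5],0],[[17,-18.5,-2.5],0],[[17,-18.5,-2.5],0],[[17,-18.5,-2.5],0],[[17,-18.5,-2.5],0]]}}

```text
clock: 0.82
tcp_pos: [0.488, 0.1722, 0.2706]
orientation: [-2.215, -2.227, -0.0]
contact_force: [-0.4, -0.8, 1.0]
grip_width: 0.0853
```

Run:
```python
from h import *
w=grab('wrist','w1');s=grab('scene','s1')
o=np.zeros((480,800,3),np.uint8);o[:,:640]=w['frame'];o[:160,640:]=cv2.resize(s['frame'][100:260,320:480],(160,160))
cv2.imwrite('pics/c2.png',o);print(r.get_obs()['tcp_pos'],proj(w,[.4705,.212,.161]),proj(w,[.567,.017,.07]))
```

```text
[0.49050567 0.16942001 0.27038252] [290.11554761 179.84108763] [400.82484911 370.86914359]
```

View pics/c2.png

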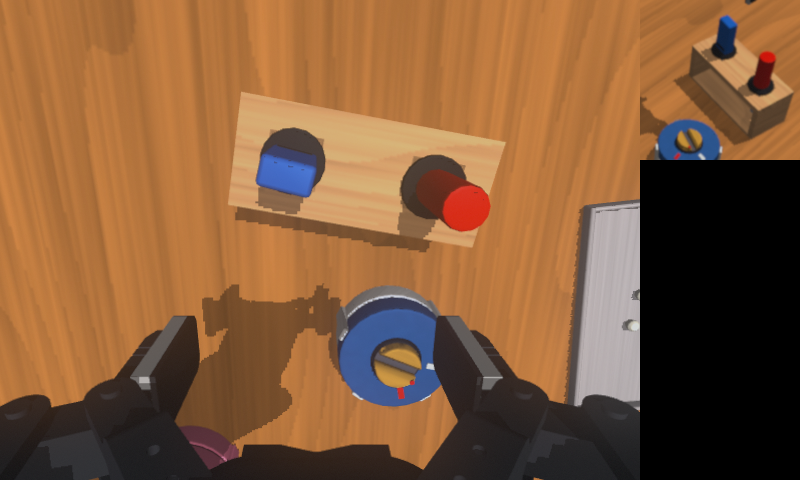

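The blue flat-handled driver (287,172) stands next to the red round nut driver (466,206). The brass lock is at (397,367), and the scene view of the driver is now clear. I'll enlarge both to confirm and read pixels.

Run:
```python
from h import *
w=load('w1')['frame'];s=load('s1')['frame']
o=np.zeros((600,800,3),np.uint8)
o[:300,:400]=cv2.resize(w[125:215,230:350],(400,300),interpolation=2)
o[300:,:400]=cv2.resize(w[322:412,337:457],(400,300),interpolation=2)
o[:300,400:]=cv2.resize(s[110:170,360:440],(400,300),interpolation=2)
o[300:,400:]=cv2.resize(s[210:270,329:409],(400,300),interpolation=2)
cv2.imwrite('pics/c3.png',o)
```

```text
(no output)
```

View pics/c3.png

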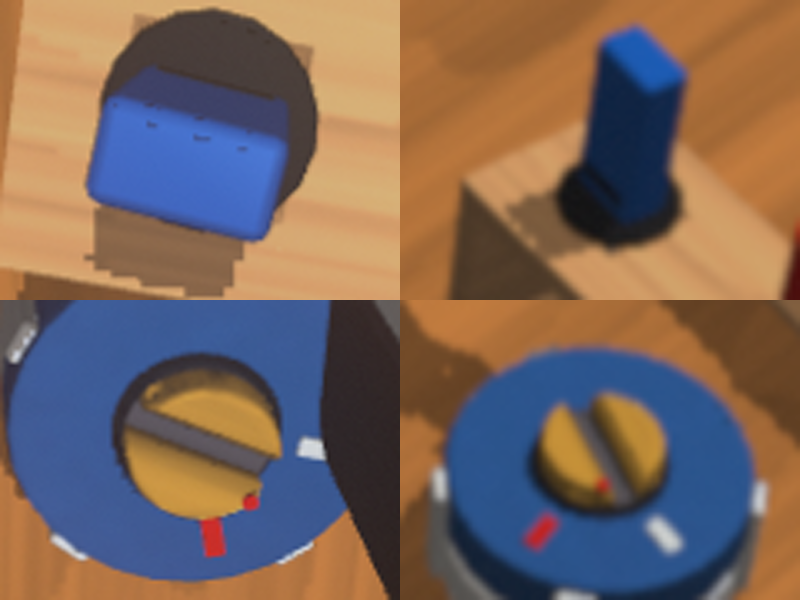

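The crop confirms a flat blue handle (the driver) and, on the blue lid, a brass lock with a slot about 12° past the white mark.

```bash
cat > m.py <<'E'
from h import *
w,s,d=load('w1'),load('s1'),load('side0')
W1=lambda x,y:(w,230+x*.3,125+y*.3); W2=lambda x,y:(w,337+x*.3,322+(y-300)*.3)
S1=lambda x,y:(s,360+(x-400)/5,110+y/5); S2=lambda x,y:(s,329+(x-400)/5,210+(y-300)/5)
D1=lambda x,y:(d,220+x*150/346,140+(y-300)*130/300)
wc=[(110,93),(288,130),(265,240),(90,190)];sc=[(600,45),(637,25),(687,68),(655,95)]
mw=np.mean(wc,0);ms=np.mean(sc,0)
print('top tri',tri([W1(*mw),S1(*ms)]),tri([W1(*mw),S1(*ms),D1(59,338)]))
print('flange',tri([W1(210,115),S1(620,198),D1(64,404)]), onz(*W1(210,115),.091),onz(*S1(620,198),.091))
c=np.array([onz(*W1(*p),.161) for p in wc]);print('corners',c.round(4).tolist(),c.mean(0))
x=(c[1]-c[0]+c[2]-c[3])/2;y=(c[0]-c[3]+c[1]-c[2])/2
print('len',np.linalg.norm(x),np.linalg.norm(y),'ang x',np.degrees(np.arctan2(x[1],x[0])),'y',np.degrees(np.arctan2(y[1],y[0])))
c=np.array([onz(*S1(*p),.161) for p in sc]);print('scene',c.mean(0))
for a,b in((0,1),(1,2),(2,3),(3,0)):
    v=c[b]-c[a];print(np.linalg.norm(v[:2]),np.degrees(np.arctan2(v[1],v[0])))
def ln(a,b,z):
    a,b=onz(*a,z),onz(*b,z);v=b-a;return ((a+b)/2).round(4),np.linalg.norm(v),np.degrees(np.arctan2(v[1],v[0]))
print('slot floor w',ln(W2(135,415),W2(267,465),.06),'s',ln(S2(578,408),S2(624,500),.06))
print('lock tri',tri([W2(202,447),S2(603,446)]),onz(*W2(202,447),.07),onz(*S2(603,446),.07))
print('white',onz(*W2(313,449),.056),onz(*S2(664,535),.056),'red',onz(*W2(213,537),.056),onz(*S2(541,533),.056))
print('lid c',onz(*S2(600,470),.056))
o=onz(*w and (w,244,93),.085);print('stand',[onz(w,*p,.085).round(4) for p in((241,93),(505,142),(473,247),(229,205))])
E
python3 m.py; python3 -c "
from h import *
o=r.get_obs();print(o['tcp_pos'],o['orientation'],o['joints'])"
```

```text
top tri (array([0.46936212, 0.21547107, 0.15659207]), [np.float64(0.001426146739684833), np.float64(0.0014261467396848354)]) (array([0.47069117, 0.21481558, 0.15901306]), [np.float64(0.002430750757636839), np.float64(0.0014164882931844384), np.float64(0.0016029501112861302)])
flange (array([0.47024956, 0.21540324, 0.08753986]), [np.float64(0.0019696738656551087), np.float64(0.0016544083298625756), np.float64(0.0013896084693712637)]) [0.46847661 0.21596775 0.091     ] [0.47413544 0.21087747 0.091     ]
corners [[0.4551, 0.2274, 0.161], [0.4859, 0.2213, 0.161], [0.4819, 0.2018, 0.161], [0.451, 0.2106, 0.161]] [0.46847623 0.21528893 0.161     ]
len 0.031708443285457064 0.018571424735057414 ang x -13.572285240155816 y 77.40899124067323
scene [0.47355925 0.21180562 0.161     ]
0.018577312094267506 84.17514752202543
0.028673477246490445 -8.729325484535112
0.01979784493258522 -85.0264401742947
0.03242915041840704 170.06758188767373
slot floor w (array([0.5657, 0.0176, 0.06  ]), np.float64(0.04266173708767493), np.float64(-22.718715210154155)) s (array([0.5679, 0.0189, 0.06  ]), np.float64(0.04358834512592243), np.float64(-24.259972328043954))
lock tri (array([0.56645017, 0.01889198, 0.06390729]), [np.float64(0.0016412648496736651), np.float64(0.001641264849673476)]) [0.56362063 0.02219679 0.07      ] [0.57090077 0.01575389 0.07      ]
white [0.59958332 0.0121075  0.056     ] [0.6059949  0.01159662 0.056     ] red [ 0.57227752 -0.01888246  0.056     ] [ 0.57616575 -0.01947993  0.056     ]
lid c [0.57094433 0.01584796 0.056     ]
stand [array([0.431 , 0.2626, 0.085 ]), array([0.6274, 0.2289, 0.085 ]), array([0.6139, 0.1457, 0.085 ]), array([0.4172, 0.1796, 0.085 ])]
[0.49050567 0.16942001 0.27038252] [2.22128771e+00 2.22065176e+00 1.80928405e-04] [-0.38582996  0.19848675 -0.07748278  1.8919113   0.018268    1.05152526
 -0.4711449 ]
```

Emit:
{"name": "apply_moves", "arguments": {"moves": [[[1,-0.5,1],-0.12],[[2,-1,2],-0.24],[[3,-1.5,3],-0.36],[[4.35,-1.95,4],-0.48],[[4.35,-1.95,5],-0.6],[[4.35,-1.95,6],-0.72],[[4.35,-1.95,7],-0.84],[[4.35,-1.95,7],-0.96],[[4.35,-1.95,7],-1.08],[[4.35,-1.95,7],-1.2]]}}

```text
clock: 1.75
tcp_pos: [0.472, 0.2118, 0.1996]
orientation: [-0.575, -3.088, 0.001]
contact_force: [0.5, -0.4, 1.3]
grip_width: 0.0858
```

Emit:
{"name": "apply_moves", "arguments": {"moves": [[[0,0,0],-0.12],[[0,0,0],-0.17],[[0,0,0],-0.17],[[0,0,0],-0.17]]}}

```text
clock: 2.08
tcp_pos: [0.4717, 0.2122, 0.1999]
orientation: [-0.322, -3.125, 0.0]
contact_force: [-0.8, -0.5, -0.0]
grip_width: 0.0853
```

Run:
```python
from h import *
from scipy.spatial.transform import Rotation as R
w=grab('wrist','w2');o=r.get_obs();print(o['clock'],o['tcp_pos'],np.round(R.from_rotvec(o['orientation']).as_matrix(),3).tolist(),o['joints'].round(2))
for p in([.471,.213,.161],[.471,.213,.091],o['tcp_pos']): print(proj(w,p))
crop('w2',320,290,400,300,2,'c4')
```

```text
2.1333 [0.4714184  0.21249556 0.20000117] [[-0.979, 0.204, -0.0], [0.204, 0.979, -0.0], [0.0, -0.0, -1.0]] [-0.28  0.29 -0.32  1.96  0.11  0.91  0.71]
[317.68691808 295.33677002]
[317.13930832 246.2599373 ]
[317.0752732  343.38986582]
```

View pics/c4.png

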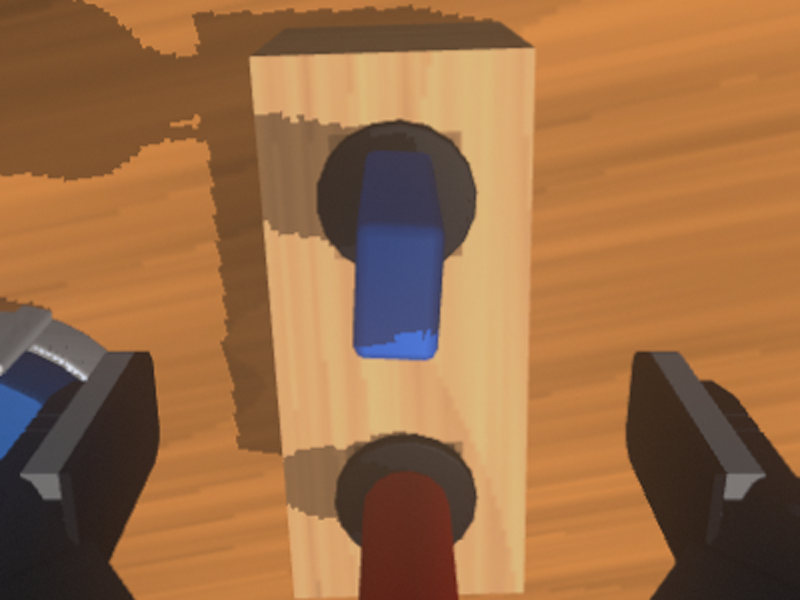

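Driver top centre reads (319,285) and flange (318,240), a few mm from predicted, and it is turned about 2° from the gripper. I'll correct slightly, descend and grip.

Emit:
{"name": "apply_moves", "arguments": {"moves": [[[0.2,0.05,1.5],0.03],[[0.2,0.05,3.5],0.03],[[0.2,0.05,5.5],0.03],[[0.2,0.05,7],0.03],[[0.2,0.05,7.5],0.03],[[0.2,0.05,7.5],0.03],[[0.2,0.05,7.5],0.03]]}}

```text
clock: 2.72
tcp_pos: [0.4691, 0.2144, 0.1256]
orientation: [0.363, 3.12, 0.0]
contact_force: [-0.1, 0.5, -0.3]
grip_width: 0.0854
```

Emit:
{"name": "apply_moves", "arguments": {"moves": [[[0,0,0],0],[[0,0,0],0],[[0,0,0],0],[[0,0,0],0],[[0,0,0],0],[[0,0,0],0],[[0,0,0],0],[[0,0,0],0]], "claw": 0, "grip_force": 80}}

```text
clock: 3.38
tcp_pos: [0.469, 0.2145, 0.1258]
orientation: [0.362, 3.12, 0.001]
contact_force: [-0.4, -1.1, 5.0]
grip_width: 0.0193
```

Emit:
{"name": "apply_moves", "arguments": {"moves": [[[0,0,-1],0],[[0,0,-3],0],[[0,0,-6],0],[[0,0,-9],0],[[0,0,-9],0],[[-2,-2.4,-9],0.09],[[-4.5,-5.4,-9],0.18],[[-7,-8.4,-9],0.18],[[-9.5,-11.4,-9],0.18],[[-12,-14.4,-9],0.18]]}}

```text
clock: 4.22
tcp_pos: [0.5526, 0.0451, 0.2153]
orientation: [-0.64, -3.075, 0.0]
contact_force: [0.1, 0.9, -1.2]
grip_width: 0.0194
```

Run:
```python
from h import *
o=r.get_obs();print(o['tcp_pos'],o['orientation'],o['contact_force'],o['grip_width'])
a=np.arctan2(o['orientation'][1],o['orientation'][0])*2;X=np.array([np.cos(a),np.sin(a)]);Y=np.array([np.sin(a),-np.cos(a)])
d=np.array([.567,.018])-o['tcp_pos'][:2];print(np.degrees(a),'tx,ty cm',X@d*100,Y@d*100)
```

```text
[0.5526031  0.04507128 0.21532611] [-6.39851728e-01 -3.07526941e+00  2.69355372e-04] [ 0.12526836  0.9155848  -1.23785035] 0.019387472430806546
-203.5069565665016 tx,ty cm -2.3999786848015385 -1.9082323848726572
```

Emit:
{"name": "apply_moves", "arguments": {"moves": [[[-1.2,-1,0],0],[[-2.4,-1.95,0],0],[[-2.4,-1.95,0],0],[[-2.4,-1.95,0],0]]}}

```text
clock: 4.55
tcp_pos: [0.5663, 0.0189, 0.2149]
orientation: [-0.643, -3.074, 0.0]
contact_force: [-0.3, 0.8, -1.1]
grip_width: 0.0191
```

Run:
```python
from h import *
s=grab('scene','s3');d=grab('side','d3');w=grab('wrist','w3');o=r.get_obs();print(o['tcp_pos'],o['orientation'],o['contact_force'])
for q in(s,d,w): print(proj(q,[.567,.018,.07]),proj(q,[*o['tcp_pos'][:2],o['tcp_pos'][2]-.1105]))
O=np.zeros((600,800,3),np.uint8)
def c(q,u,v,W,H): return cv2.resize(q['frame'][v-H//2:v+H//2,u-W//2:u+W//2],(400,300),interpolation=2)
u,v=proj(s,[.567,.018,.08]).astype(int);print('s',u,v);O[:300,:400]=c(s,u,v,120,90)
u,v=proj(d,[.567,.018,.08]).astype(int);print('d',u,v);O[:300,400:]=c(d,u,v,120,90)
O[300:,:400]=cv2.resize(w['frame'],(400,300))
u,v=proj(w,[.567,.018,.08]).astype(int);print('w',u,v);O[300:,400:]=c(w,u,v,160,120)
cv2.imwrite('pics/c5.png',O)
```

```text
[0.56606895 0.02102809 0.21523474] [-6.37072210e-01 -3.07557728e+00 -8.57927102e-04] [-0.07159054 -0.29897426 -1.24666015]
[368.88055948 237.23621098] [371.36268689 223.59873833]
[329.81039265 224.35229466] [328.87713718 209.73181195]
[313.40964499 233.82836425] [317.0256693  246.70946999]
s 369 233
d 329 220
w 313 238
```

View pics/c5.png

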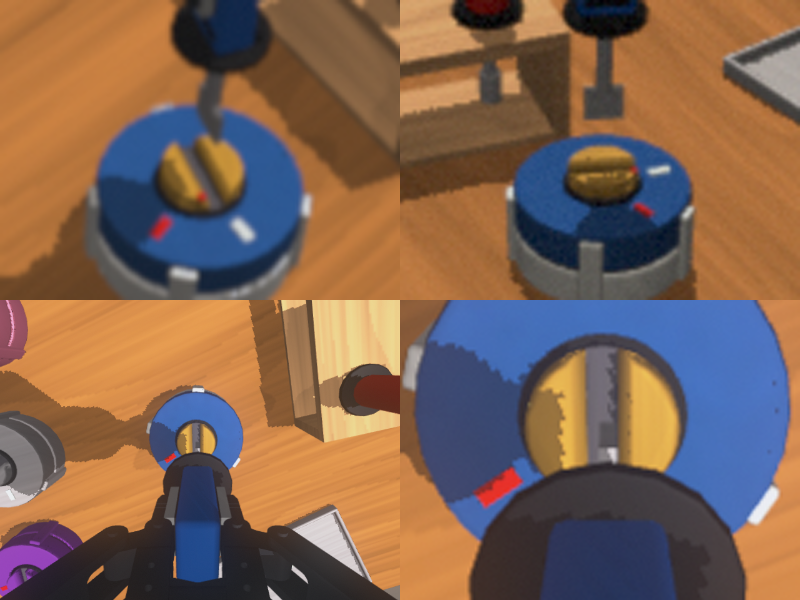

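Run:
```python
from h import *
s,d,w=load('s3'),load('d3'),load('w3')
S=lambda x,y:(s,309+x*.3,188+y*.3);D=lambda x,y:(d,269+(x-400)*.3,175+y*.3)
print('tip',tri([S(216,136),D(603,117)]),onz(*S(216,136),.105),onz(*D(603,117),.105))
print('lock',tri([S(202,172),D(602,160)]),onz(*S(202,172),.07),onz(*D(602,160),.07))
print('flange top',onz(*S(222,38),.1745+.0055),onz(*D(606,13),.18))
for i in range(3):
  print(r.get_obs()['tcp_pos'])
```

```text
tip (array([0.57182386, 0.02301804, 0.09824804]), [np.float64(0.002769924820725595), np.float64(0.0027699248207255565)]) [0.57697566 0.01557953 0.105     ] [0.56698924 0.01851378 0.105     ]
lock (array([0.56926748, 0.01880337, 0.06934302]), [np.float64(0.0030147052811986767), np.float64(0.0030147052811985878)]) [0.57151795 0.01510794 0.07      ] [0.56907574 0.02238487 0.07      ]
flange top [0.57395047 0.01335271 0.18      ] [0.56556357 0.01459649 0.18      ]
[0.56606895 0.02102809 0.21523474]
[0.56606895 0.02102809 0.21523474]
[0.56606895 0.02102809 0.21523474]
```

Emit:
{"name": "apply_moves", "arguments": {"moves": [[[-0.1,-0.1,1],0],[[-0.1,-0.1,2],0],[[-0.1,-0.1,3],0],[[-0.1,-0.1,3.4],0],[[-0.1,-0.1,3.7],0]]}}

```text
clock: 5.12
tcp_pos: [0.5664, 0.0181, 0.1768]
orientation: [-0.64, -3.073, 0.001]
contact_force: [-0.0, -0.5, -0.3]
grip_width: 0.0192
```

Emit:
{"name": "apply_moves", "arguments": {"moves": [[[0,0,0.2],0],[[0,0,0.4],0],[[0,0,0.6],0],[[0,0,0.6],0]]}}

```text
clock: 5.45
tcp_pos: [0.5673, 0.018, 0.1722]
orientation: [-0.641, -3.076, 0.0]
contact_force: [-0.1, 0.2, -2.2]
grip_width: 0.019
```

Run:
```python
from h import *
s=grab('scene','s4');d=grab('side','d4');w=grab('wrist','w4');o=r.get_obs();print(o['tcp_pos'],o['orientation'],o['contact_force'],o['moment'])
O=np.zeros((300,800,3),np.uint8)
def c(q,u,v,W,H): return cv2.resize(q['frame'][v-H//2:v+H//2,u-W//2:u+W//2],(400,300),interpolation=2)
O[:,:400]=c(s,369,233,120,90);O[:,400:]=c(d,329,220,120,90)
cv2.imwrite('pics/c6.png',O)
```

```text
[0.56744416 0.0179927  0.17256553] [6.40741157e-01 3.07505405e+00 2.41811239e-04] [-0.09288694  0.41591486 -1.71302942] [-0.03650692  0.00827555 -0.03134498]
```

View pics/c6.png

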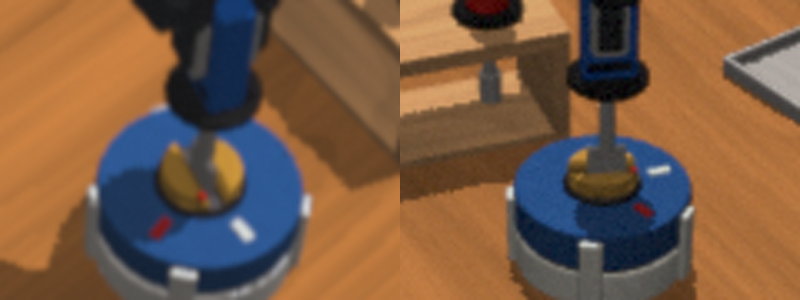

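The blade is in the slot: the tip sits 8 mm below the head's top with no axial force. Turning clockwise now.

Emit:
{"name": "apply_moves", "arguments": {"moves": [[[0,0,0],0.1],[[0,0,0],0.2],[[0,0,0],0.3],[[0,0,0],0.4],[[0,0,0],0.5],[[0,0,0],0.6],[[0,0,0],0.7],[[0,0,0],0.8],[[0,0,0],0.9],[[0,0,0],0.9]]}}

```text
clock: 6.43
tcp_pos: [0.5676, 0.0179, 0.1726]
orientation: [1.918, 2.487, 0.0]
contact_force: [0.0, -0.5, -0.7]
grip_width: 0.0192
```

Run:
```python
from h import *
o=r.get_obs();print(o['tcp_pos'],o['orientation'],o['contact_force'],o['moment'],o['joints'].round(2))
```

```text
[0.56756288 0.01794991 0.17264738] [1.91816322e+00 2.48693482e+00 4.33286194e-04] [ 0.04426257 -0.50409259 -0.68050248] [-0.11602935 -0.05643282  0.07880085] [-0.16  0.38  0.02  1.89 -0.01  0.87  0.13]
```

Emit:
{"name": "apply_moves", "arguments": {"moves": [[[0,0,0],0.08],[[0,0,0],0.16],[[0,0,0],0.24],[[0,0,0],0.24]]}}

```text
clock: 6.77
tcp_pos: [0.5674, 0.0178, 0.1726]
orientation: [2.198, 2.244, -0.0]
contact_force: [-0.4, -1.6, -0.4]
grip_width: 0.0195
```

Run:
```python
from h import *
o=r.get_obs();a=np.degrees(2*np.arctan2(o['orientation'][1],o['orientation'][0]));print(o['tcp_pos'],a,o['contact_force'],o['moment'])
```

```text
[0.56737348 0.01783569 0.17257471] 91.16524928684022 [-0.38098208 -1.57220042 -0.4316941 ] [-0.20663748  0.10263973  0.03656179]
```

Emit:
{"name": "apply_moves", "arguments": {"moves": [[[0,0,0],0.04],[[0,0,0],0.08],[[0,0,0],0.08]]}}

```text
clock: 7.02
tcp_pos: [0.5673, 0.0178, 0.1726]
orientation: [2.284, 2.157, -0.0]
contact_force: [-0.7, -2.1, 1.0]
grip_width: 0.0189
```

Run:
```python
from h import *
o=r.get_obs();a=np.degrees(2*np.arctan2(o['orientation'][1],o['orientation'][0]));print(o['tcp_pos'],a,o['contact_force'],o['moment'])
```

```text
[0.5673353  0.01779216 0.17256036] 86.73230758708414 [-0.72113185 -2.0505022   0.95910187] [-0.25038954  0.17230759  0.07944401]
```

Emit:
{"name": "apply_moves", "arguments": {"moves": [[[0,0,0],0.05],[[0,0,0],0.1],[[0,0,0],0.1],[[0,0,0],0.1]]}}

```text
clock: 7.35
tcp_pos: [0.5674, 0.018, 0.1726]
orientation: [2.387, 2.042, 0.0]
contact_force: [-1.1, -0.8, 1.0]
grip_width: 0.019
```

Run:
```python
from h import *
s=grab('scene','s5');d=grab('side','d5')
o=r.get_obs();a=np.degrees(2*np.arctan2(o['orientation'][1],o['orientation'][0]));print(o['tcp_pos'],a,o['contact_force'],o['moment'])
O=np.zeros((300,800,3),np.uint8)
def c(q,u,v,W,H): return cv2.resize(q['frame'][v-H//2:v+H//2,u-W//2:u+W//2],(400,300),interpolation=2)
O[:,:400]=c(s,369,233,120,90);O[:,400:]=c(d,329,220,120,90)
cv2.imwrite('pics/c7.png',O)
```

```text
[0.56736318 0.01797868 0.17253247] 81.01930032593674 [-1.28218418 -0.3007266   2.58528453] [-0.33519604  0.23167624  0.41639099]
```

View pics/c7.png

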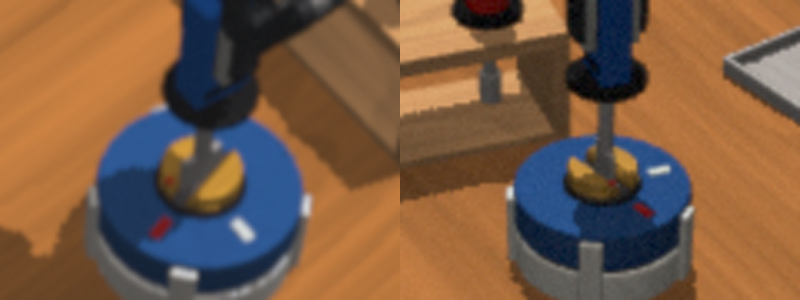

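The lock's slot now points at the red mark, and the moment has jumped to 0.42 N m, which is the stop. I'll confirm with one small further push.

Emit:
{"name": "apply_moves", "arguments": {"moves": [[[0,0,0],0.03],[[0,0,0],0.06],[[0,0,0],0.06]]}}

```text
clock: 7.7
tcp_pos: [0.5674, 0.018, 0.1725]
orientation: [2.45, 1.966, 0.0]
contact_force: [-0.7, -0.2, 1.9]
grip_width: 0.019
```

Run:
```python
from h import *
o=r.get_obs();a=np.degrees(2*np.arctan2(o['orientation'][1],o['orientation'][0]));print(o['tcp_pos'],a,o['contact_force'],o['moment'])
```

```text
[0.56742183 0.01803147 0.17253725] 77.51259700490075 [-0.69987363 -0.24579089  1.88247146] [-0.36775478  0.21644097  0.62950993]
```

Emit:
{"name": "apply_moves", "arguments": {"moves": [[[0,0,0],-0.1],[[0,0,0],-0.2],[[0,0,0],-0.3],[[0,0,0],-0.3],[[0,0,-0.7],-0.3],[[0,0,-2],-0.3],[[0,0,-4.3],-0.3],[[0,0,-4.3],-0.3]]}}

```text
clock: 8.37
tcp_pos: [0.5696, 0.0183, 0.2194]
orientation: [2.131, 2.303, 0.008]
contact_force: [0.8, 0.2, -0.8]
grip_width: 0.019
```

Run:
```python
from h import *
s=grab('scene','s6');d=grab('side','d6');w=grab('wrist','w6')
o=r.get_obs();a=2*np.arctan2(o['orientation'][1],o['orientation'][0]);print(o['tcp_pos'],np.degrees(a),o['contact_force'],o['moment'],o['grip_width'])
X=np.array([np.cos(a),np.sin(a)]);Y=np.array([np.sin(a),-np.cos(a)]);v=np.array([.469,.2145])-o['tcp_pos'][:2];print('back',X@v*100,Y@v*100,'roll',a-np.radians(166.8))
O=np.zeros((600,800,3),np.uint8)
def c(q,u,v,W,H): return cv2.resize(q['frame'][v-H//2:v+H//2,u-W//2:u+W//2],(400,300),interpolation=2)
O[:300,:400]=c(s,369,233,120,90);O[:300,400:]=c(d,329,220,120,90);O[300:,:400]=c(w,320,270,240,180)
O[300:,400:]=c(s,269,270,160,120)
cv2.imwrite('pics/c8.png',O)
```

```text
[0.56714289 0.01808559 0.21519014] -265.48688042663656 [ 1.01705165  0.42803042 -1.95224338] [ 0.0069095  0.0161032 -0.0234466] 0.019026448415658367
back 20.35279981411207 -8.238325361809167 roll -7.5448293766198375
```

View pics/c8.png

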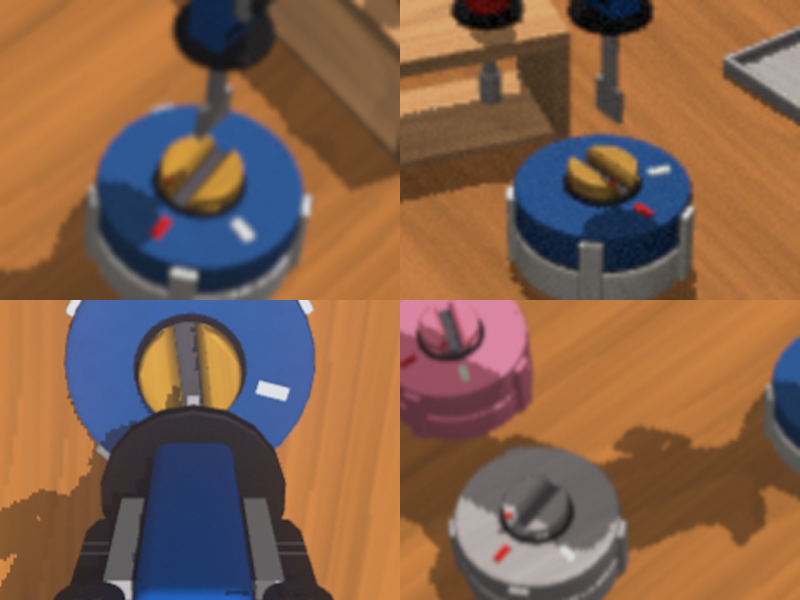

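The lock stands at the red mark, the steel lock is unchanged, and the driver is straight in the grip. Returning it now.

Emit:
{"name": "apply_moves", "arguments": {"moves": [[[2.3,-0.9,-0.3],-0.12],[[4.6,-1.9,-0.3],-0.24],[[6.9,-2.8,-0.3],-0.36],[[9.2,-3.7,-0.3],-0.48],[[11.5,-4.7,-0.3],-0.6],[[13.8,-5.6,-0.3],-0.72],[[16.1,-6.5,-0.3],-0.84],[[18.4,-7.4,-0.3],-0.96],[[20.35,-8.24,-0.3],-1.08],[[20.35,-8.24,-0.3],-1.2]]}}

```text
clock: 9.35
tcp_pos: [0.4656, 0.2189, 0.2173]
orientation: [-0.436, -3.108, -0.002]
contact_force: [0.7, -0.1, -1.5]
grip_width: 0.019
```

Emit:
{"name": "apply_moves", "arguments": {"moves": [[[0,0,0],-0.06],[[0,0,0],-0.06],[[0,0,0],-0.06],[[0,0,0],-0.06]]}}

```text
clock: 9.68
tcp_pos: [0.4687, 0.2138, 0.2177]
orientation: [-0.366, -3.119, 0.001]
contact_force: [0.3, -0.7, -1.1]
grip_width: 0.0193
```

Run:
```python
from h import *
s=grab('scene','s7');d=grab('side','d7');w=grab('wrist','w7')
o=r.get_obs();a=2*np.arctan2(o['orientation'][1],o['orientation'][0]);print(o['tcp_pos'],np.degrees(a)%360,o['contact_force'],o['grip_width'])
X=np.array([np.cos(a),np.sin(a)]);Y=np.array([np.sin(a),-np.cos(a)]);v=np.array([.469,.2145])-o['tcp_pos'][:2];print('back',X@v*100,Y@v*100)
O=np.zeros((600,800,3),np.uint8)
def c(q,X,W,H):
    u,v=proj(q,X).astype(int);print(u,v); return cv2.resize(q['frame'][v-H//2:v+H//2,u-W//2:u+W//2],(400,300),interpolation=2)
P=[.4695,.2140,.09]
O[:300,:400]=c(s,P,120,90);O[:300,400:]=c(d,P,120,90);O[300:,:400]=c(w,P,240,180)
cv2.imwrite('pics/c9.png',O)
```

```text
[0.46887935 0.2139645  0.21811254] 166.6780467982491 [ 1.01183798 -0.43791911 -0.98244895] 0.018851123743293126
back 0.000598339991378345 0.05488904235551466
403 147
247 185
316 239
```

View pics/c9.png

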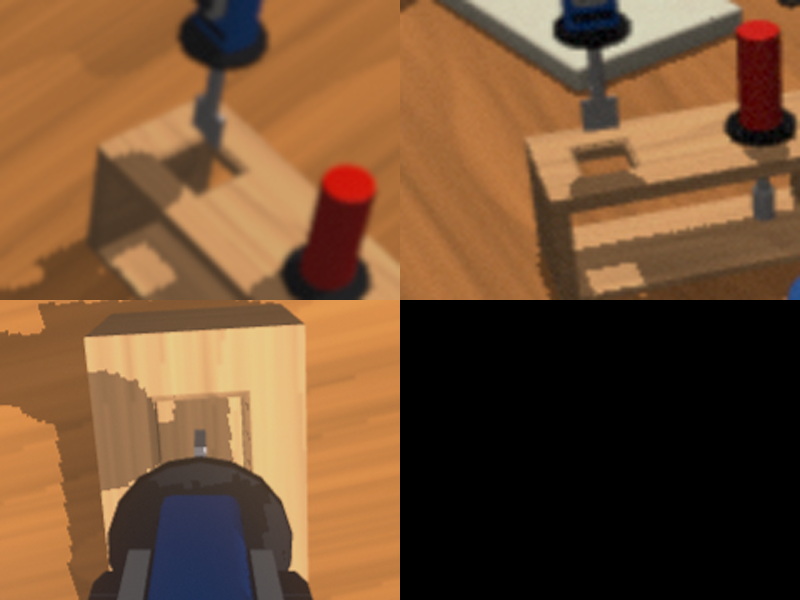

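The hole (34 mm square) lies directly under the blade and is centred in the wrist view. Lowering.

Emit:
{"name": "apply_moves", "arguments": {"moves": [[[0,0,1.5],0],[[0,0,3],0],[[0,0,4.5],0],[[0,0,6],0],[[0,0,7.5],0],[[0,0,8.5],0],[[0,0,9],0],[[0,0,9.2],0],[[0,0,9.2],0],[[0,0,9.2],0]]}}

```text
clock: 10.67
tcp_pos: [0.4694, 0.2145, 0.1269]
orientation: [0.362, 3.12, 0.001]
contact_force: [-0.2, 0.1, -1.6]
grip_width: 0.0192
```

Emit:
{"name": "apply_moves", "arguments": {"moves": [[[0,0,0.1],0],[[0,0,0.15],0],[[0,0,0.15],0]]}}

```text
clock: 10.92
tcp_pos: [0.4695, 0.2146, 0.1258]
orientation: [0.362, 3.119, 0.001]
contact_force: [-1.2, -0.4, 5.1]
grip_width: 0.0191
```

Emit:
{"name": "apply_moves", "arguments": {"moves": [[[0,0,0],0],[[0,0,0],0],[[0,0,0],0],[[0,0,0],0],[[0,0,0],0],[[0,0,0],0]], "claw": 1}}

```text
clock: 11.42
tcp_pos: [0.4688, 0.2142, 0.1247]
orientation: [-0.362, -3.121, 0.0]
contact_force: [0.1, -0.6, -0.1]
grip_width: 0.0854
```

Emit:
{"name": "apply_moves", "arguments": {"moves": [[[0,0,-1],0],[[0,0,-3],0],[[0,0,-6],0],[[0,0,-9],0],[[0,0,-12],0],[[3,0,-13],0],[[6,0,-13],0],[[6,0,-13],0],[[6,0,-13],0]]}}

```text
clock: 12.17
tcp_pos: [0.4094, 0.2284, 0.2558]
orientation: [0.358, 3.12, 0.001]
contact_force: [1.0, 0.4, 0.8]
grip_width: 0.0856
```

Run:
```python
from h import *
s=grab('scene','s8');d=grab('side','d8');w=grab('wrist','w8')
o=r.get_obs();print(o['tcp_pos'],o['contact_force'],o['grip_width'],o['clock'])
O=np.zeros((600,800,3),np.uint8)
def c(q,u,v,W,H): return cv2.resize(q['frame'][v-H//2:v+H//2,u-W//2:u+W//2],(400,300),interpolation=2)
O[:300,:400]=c(s,403,135,120,90);O[:300,400:]=c(d,280,190,200,150);O[300:,:400]=c(s,300,270,240,180)
O[300:,400:]=cv2.resize(w['frame'],(400,300))
cv2.imwrite('pics/c10.png',O)
```

```text
[0.41124915 0.22759204 0.25495955] [ 0.01695516 -0.83677077 -0.53586847] 0.08533739870129217 12.3167
```

View pics/c10.png

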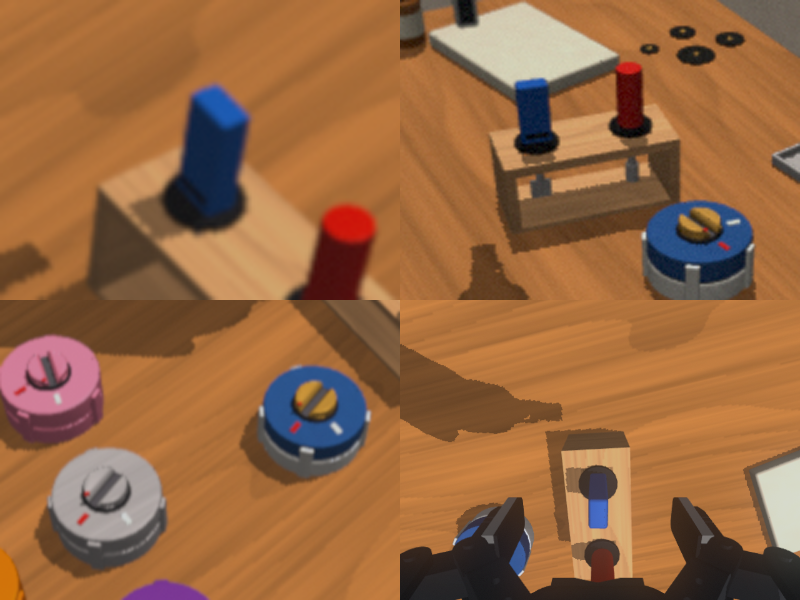

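The driver is upright in its hole with the flange on the plate. The brass slot lines up with the red mark, the steel lock is unchanged, and the gripper is clear.

```bash
python3 -c "
from bench import r
print(r.hand_in())"
```

```text
the job is handed in; nothing more can be done
None
```

I turned the lock on the blue-lidded flask clockwise to its stop, put the blue-handled driver back upright in its own hole, and handed the job in at about 12.3 s of the 56 s allowed.

- **Lock:** The moment about the lock axis was about 0.1 N m while turning. It rose to 0.42 and then 0.63 N m when I pushed on at the end, so I took that as the stop. The last pictures show the slot pointing at the red mark.
- **Driver:** It stands upright in the stand with its flange on the plate. The wrist force was about 5 N upward when it seated, and close to zero after release.
- **Other things:** The steel lock and the coloured look-alikes look unchanged. The gripper is open and touching nothing.
- **Disagreements:** The cameras differed by 3–7 mm on absolute positions (wrist against scene). I averaged them, and the slot bevel and hole clearance covered the difference. TCP readings also wandered by 1–2 mm.
- **Picture budget:** I viewed 12 pictures, two over the budget of 10.

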